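Slide a column carrier off its ledge onto the hanging peg and shut the keeper

ROBOT

A 6-joint arm with a two-finger parallel gripper is mounted at the origin on the work surface. World frame = base frame: x ahead of the robot, y to its left, z up, the work surface at z = 0. Lengths are in m, angles in rad, forces in N, time in s.
With the tool pointing down it reaches from about 0.25 to 0.725 m from the base axis. Payload 4 kg.
Tool frame: the origin (TCP) lies on the centre line of the jaws, within the pads' length; the fingertips stand 17 mm ahead of it and the grasp point (between the pads) lies 2 mm behind it; z points along the fingers, y is the line along which they close (so a half turn about z gives the same grasp; the last joint's range is limited). The gripper opens to 85 mm and grips with 20 to 120 N. Pads are 22 mm wide; open, the fingers measure 114 mm over their backs; the gripper's body (76 mm by 85 mm) begins 54 mm behind the grasp point. The pads swing forward as they close: fully open they stand 13 mm farther back than shut.
Start: joints at [1.322, 0.241, 0.005, 1.335, 0, 1.571], TCP at [0.123, 0.485, 0.248] pointing down, gripper open.
Joint ranges: [-2.72, 2.72], [-1.05, 1.87], [-1.09, 1.28], [-1.99, 2.15], [-1.42, 1.44], [-3.14, 3.14]. Speed limits (rad/s): [2.79, 2.79, 3.14, 3.14, 3.14, 3.14].

INTERFACE

Orientations are given as a unit quaternion [x, y, z, w].
In Python, from workcell import get_obs, imaging, order gives the robot as it stands.
- The arm moves only by the tool apply_moves, never from a script. Its argument "targets" is a list that holds one entry, the list of rows, each a list of 5 numbers: the shift along the world's x, y, z in units of 40 mm (1.0 is 40 mm), then the turn about the world's z in degrees, then the gripper command: -1 is shut, 1 is fully open, values between are in proportion. In form: [[[dx, dy, dz, turn, fingers], ...]]. A call has 1 to 8 rows; each row shifts and turns the commanded pose from where the row before left it; what a row does not reach is not made up. A row lasts 1/12 s, in which the tool goes at most 41.7 mm and 7.16 degrees, less where a joint would pass 70% of its speed; a pose out of reach is approached as far as the arm can. A call is refused whole if a number of a shift passes 1 or a number of a turn 7.16, either way. A call with a gripper value outside its range is refused whole. The fingers move at their own pace and stop on an object; the grip force is fixed at half the most. Time passes only in rows, so rows that do not move let the fingers close. It gives the time, the measured TCP pose, the force, the opening and the grip force at its end, in the units of the state.
- get_obs(): the state, without advancing time (a new reading comes with each control period).
- imaging.camera(name): name is "scene" or "top" or "wrist"; returns (picture, depth): 384x512x3 uint8, blue, green, red; 384x512 float32, m along the optical axis (not along the pixel's ray), 0 where there is no reading.
- imaging.get_calibration(name): a dict with "camera_matrix" (3x3 intrinsics, pixels), "k1" (the pictures are not rectified: a ray, as slopes to the right and down, at radius r is drawn at 1 + k1 r^2 times it, then the intrinsics apply), "eye" and "rotation" of the camera in the world; the wrist camera has in their place "hand_eye" (4x4, takes a point from camera to tool coordinates, whose origin is the TCP and whose axes are the flange's). Camera axes: x right, y down, z forward; pixel columns grow to the right and rows downward; lengths in m; the calibration is good to about 2 mm. A picture is of the moment at which its call begins: read the wrist's pose just before it. get_calibration takes no time and is no camera call.
- order.job_done(): hands the job in; it is judged then, once.
The state is a dict: "clock": time; "joint_pos": joint angles; "joint_vel": joint speeds; "tau": joint torques, N m; "eef_pos": TCP position; "tool_rot": TCP orientation; "ft_force": force on the tool from outside, world axes, zero at the start; "ft_torque": the same for the moment, N m; "grip_width": finger opening in m; "grasp_force": force on a finger pad.
Only numpy, scipy, OpenCV 4.12 (cv2) and the standard library are available. Lean on these libraries where they do the work, as an engineer would, in place of code of your own. Each camera call takes 0.05 s, during which the arm holds its last target. There are 200 camera calls.

TASK

Load the column carrier into the column station: without picking it up, slide it along the ledge so that its eye goes over the peg, and on past the end of the ledge until it hangs freely from the peg. Then swing the keeper fully down in front of the peg so the carrier cannot come off. Do not topple the carrier, and leave the glassware, tip box and vial rack around it alone.

Things in the scene. Friction and masses are not known exactly. Their poses are not given: they have to be found in the camera images.
- station: Column station, fixed to the bench: slate base 190 x 344 mm, 12 mm thick, carrying an aluminium ledge, then a gap, then an upright panel with a peg. Origin on the bench under the middle of the ledge's end; +y runs along the ledge towards the panel, x across, z up.
- ledge_end (a point): Middle of the ledge's end edge, on its flat top: (0, 0, 45) mm in the station's frame; axes as the station. The ledge lies from here 220 mm back towards -y and 85 mm to each side (x). On its +y side is an open gap 105 mm long, 33 mm deep below the ledge's top.
- panel (a point): Root of the peg on the panel's face: (0, 105, 113) mm in the station's frame. The slate grey panel is upright, x -75 to +75, y 105 to 117 mm, up to z 140 mm, with two small hinge lugs on top (to z 165 mm, within 21 mm of x = 0).
- peg_tip (a point): Free end of the peg, on its axis: (0, -20, 113) mm in the station's frame. The peg is a level steel rod of 12 mm diameter with a round end, along y from the panel (y 105) to here; axis 68 mm above the ledge's top; it overhangs the last 20 mm of the ledge.
- carrier: Loose column carrier, about 0.35 kg, standing on the ledge up to 25 mm beside the peg's line and 0.25 rad askew, +y towards the panel. Origin under its foot's middle; x along its width, y through the plate, z up. Foot 118 x 76 mm (x, y), 6 mm thick; a steel column (tube, 11 mm, end fittings 14 mm, to z 86 mm) stands at each edge, x = -52 and +52 mm: 118 mm wide overall.
- plate_top (a point): Middle of the top edge of the carrier's upright aluminium plate, 87 mm above its underside. The plate is 90 mm wide (x), 6 mm thick (y, centred on 0) and stands in the middle of the foot. When it is 38 mm past the ledge's end the foot is clear of the ledge; at 67 mm the foot meets the panel.
- eye (a point): Centre of the carrier's eye, a 26 mm round hole through the plate along y, 67 mm above the underside of the foot; axes as the carrier. The carrier is balanced: hung by the eye on the peg it stays upright (pushed well below the peg it swings), 6 mm lower than when standing on the ledge.
- keeper (a joint): Keeper angle, rad: an L-shaped steel strip hinged above the panel. 0 = shut, at its stop: arm level above the peg towards the ledge, lip down in front of the peg's tip. 1.57 = arm straight up, lip towards the ledge. Starts at 1.85 to 2.1, leaning back past the panel; stop at 2.2. Friction hinge: stays where left; about 1 N at the arm's end moves it, up or down.
- keeper_hinge (a point): Hinge of the keeper, on its axis (along the station's x): (0, 110, 155) mm in the station's frame.
- keeper_bend (a point): Outer end of the keeper's arm, 140 mm from the hinge, where the lip is bent at a right angle; the lip reaches 47 mm from the arm's middle line. Strip 16 mm wide (x), 5 mm thick.
- beaker: Glass beaker, 72 mm diameter, 95 mm high, origin under its centre. Leave alone.
- bottle: Glass bottle, 70 mm diameter, 160 mm high, origin under its centre. Leave alone.
- tip_box: Pipette-tip box 120 x 85 mm, 56 mm high, with an upright clear lid to 126 mm along its +y side, origin under its centre. Leave alone.
- vial_rack: Slate rack with five brown vials in a row, 200 x 60 mm, 58 mm high, origin under its centre. Leave alone.
There are look-alikes about, which are no part of the job. What is shaped like the carrier but orange or turquoise is not meant.

How it is judged:
On the way:
1. the carrier hangs from the peg, clear of the ledge, with the keeper still open (x of eye in the frame of station between -0.012 and 0.012 m and y of eye in the frame of station between 0.036 and 0.085 m and z of eye in the frame of station between 0.099 and 0.1095 m and angle between carrier's own z axis and vertical below 0.2 rad and value of joint keeper above 0.9 rad), for 0.2 s.
At the end, for the whole second after the job is handed in: The carrier hangs upright (within 0.2 rad) and at rest from the peg by its eye: plate 36 to 85 mm past the ledge's end, eye within 12 mm sideways of the peg and 3.5 to 14 mm below its axis, so it stands on nothing; the keeper is shut to within 0.15 rad of its stop (x of eye in the frame of station between -0.012 and 0.012 m and y of eye in the frame of station between 0.036 and 0.085 m and z of eye in the frame of station between 0.099 and 0.1095 m and angle between carrier's own z axis and vertical below 0.2 rad and value of joint keeper below 0.15 rad and linear speed of carrier below 0.03 m/s); the robot touches nothing.
It fails at once if the carrier is picked up (raised more than 20 mm above its place on the ledge) (z of carrier in the frame of station above 0.065 m).
It fails at once if the carrier is toppled (tilted beyond 0.9 rad) (angle between carrier's own z axis and vertical above 0.9 rad).
It fails at once if a bystander is moved by more than 20 mm (distance of any of beaker, bottle, tip_box, vial_rack from where it was at the start of the episode above 0.02 m).
It also fails if it takes over 72 s, if anything falls off the work surface, if the arm or the gripper's body presses on something with over 40 N, if the wrist force passes 120 N, or if a joint passes its speed limit or range.

## Working session

There is one attempt and no reset: what is moved stays moved. The work goes in short steps, Python scripts to look and compute and a tool call to move; the robot and the scene stay as the last step left them, time stands still between calls to the robot, and variables do not carry over. Pictures are saved under pics/ and viewed, at most 10 in all, crops included, and the job is handed in when it is done.

Besides the shell and the picture viewer there is one more tool, called after "Emit:" by a JSON object that holds its "name" and its "arguments". apply_moves: Moves the arm, as the interface text tells. Its arguments: {"type":"object","properties":{"targets":{"type":"array","items":{"type":"array","items":{"type":"array","items":{"type":"number"}}}}},"required":["targets"]}

```bash
mkdir -p pics; cat > h.py <<'E'
import numpy as np,cv2
from workcell import get_obs,imaging,order
def ray(cal,u,v):
    K=np.array(cal["camera_matrix"],float);k=cal["k1"]
    d=np.array([(u-K[0,2])/K[0,0],(v-K[1,2])/K[1,1]]);p=d.copy()
    for _ in range(20):p=d/(1+k*(p@p))
    return np.array([p[0],p[1],1.])
def pt(cal,u,v,z):  # depth z along axis
    return np.array(cal["eye"])+np.array(cal["rotation"])@(ray(cal,u,v)*z)
def onz(cal,u,v,h):
    e=np.array(cal["eye"]);d=np.array(cal["rotation"])@ray(cal,u,v)
    return e+d*(h-e[2])/d[2]
def proj(cal,P):
    c=np.array(cal["rotation"]).T@(np.array(P)-np.array(cal["eye"]));s=c[:2]/c[2]
    s=s*(1+cal["k1"]*(s@s));K=np.array(cal["camera_matrix"]);return K[0,0]*s[0]+K[0,2],K[1,1]*s[1]+K[1,2]
E
python3 - <<'E'
from h import *
for n in("top","scene"):
    p,d=imaging.camera(n);cv2.imwrite(f"pics/{n}0.png",cv2.resize(p,(800,600),interpolation=cv2.INTER_CUBIC));np.savez(f"{n}0.npz",p=p,d=d);print(n,imaging.get_calibration(n))
o=get_obs();print(o["clock"],o["eef_pos"],o["tool_rot"],o["grip_width"])
E
```

```text
top {'camera_matrix': array([[376.97203943,   0.        , 253.60389436],
       [  0.        , 376.97203943, 195.99560397],
       [  0.        ,   0.        ,   1.        ]]), 'k1': -0.12729563391255488, 'eye': array([ 0.42556698, -0.01612129,  1.50032198]), 'rotation': array([-0.7001843 ,  0.71242811, -0.02131027,  0.04164144])}
scene {'camera_matrix': array([[466.69212954,   0.        , 261.69148061],
       [  0.        , 466.69212954, 197.85109337],
       [  0.        ,   0.        ,   1.        ]]), 'k1': -0.010774944151801255, 'eye': array([1.3828633 , 0.46226721, 1.21052214]), 'rotation': array([ 0.47191599,  0.80682562, -0.30210381, -0.18724583])}
0.1 [0.12301012 0.48409652 0.24749305] [ 1.24086076e-01  9.92271016e-01 -9.30561374e-04 -9.78969022e-05] 0.0855455150586292
```

View pics/top0.png

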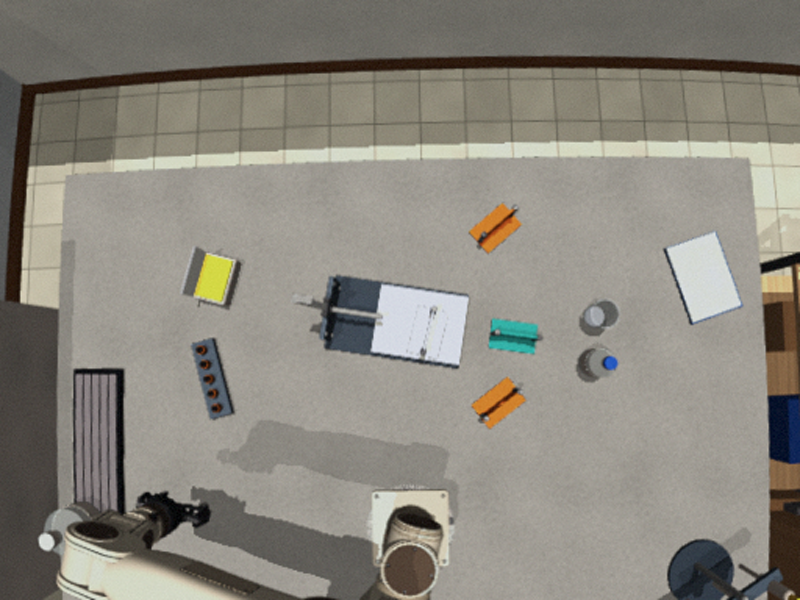

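View pics/scene0.png

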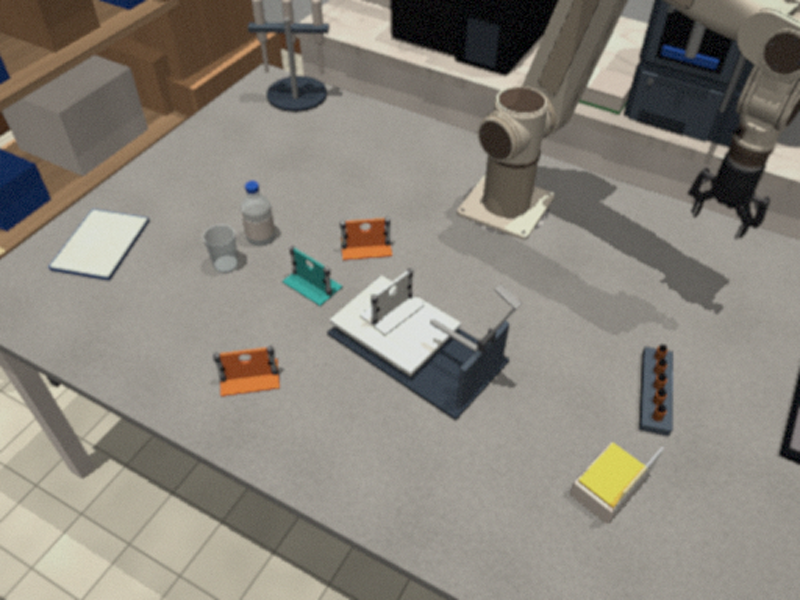

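```bash
sed -i 's/^def ray/from scipy.spatial.transform import Rotation as Ro\n_g=imaging.get_calibration\ndef cal(n):\n    c=dict(_g(n))\n    if "rotation" in c:c["rotation"]=Ro.from_quat(c["rotation"]).as_matrix()\n    return c\ndef ray/' h.py
python3 - <<'E'
from h import *
z=np.load("top0.npz");p=z["p"]
c=p[168:243,200:306];cv2.imwrite("pics/c1.png",cv2.resize(c,None,fx=7.5,fy=7.5,interpolation=cv2.INTER_CUBIC))
z=np.load("scene0.npz");p=z["p"]
c=p[170:270,205:335];cv2.imwrite("pics/c2.png",cv2.resize(c,None,fx=6,fy=6,interpolation=cv2.INTER_CUBIC))
print({k:v for k,v in _g("wrist").items()} if 0 else imaging.get_calibration("wrist"))
E
```

```text
{'camera_matrix': array([[328.42976253,   0.        , 257.20267755],
       [  0.        , 328.42976253, 191.26159378],
       [  0.        ,   0.        ,   1.        ]]), 'k1': -0.04489919819571019, 'hand_eye': array([[ 1.05470262e-04, -9.55300004e-01, -2.95638108e-01,
         7.69435106e-02],
       [ 9.99999847e-01, -5.97986041e-05,  5.49982726e-04,
        -6.56325444e-05],
       [-5.43077247e-04, -2.95638120e-01,  9.55299852e-01,
        -1.26763700e-01],
       [ 0.00000000e+00,  0.00000000e+00,  0.00000000e+00,
         1.00000000e+00]])}
```

View pics/c1.png

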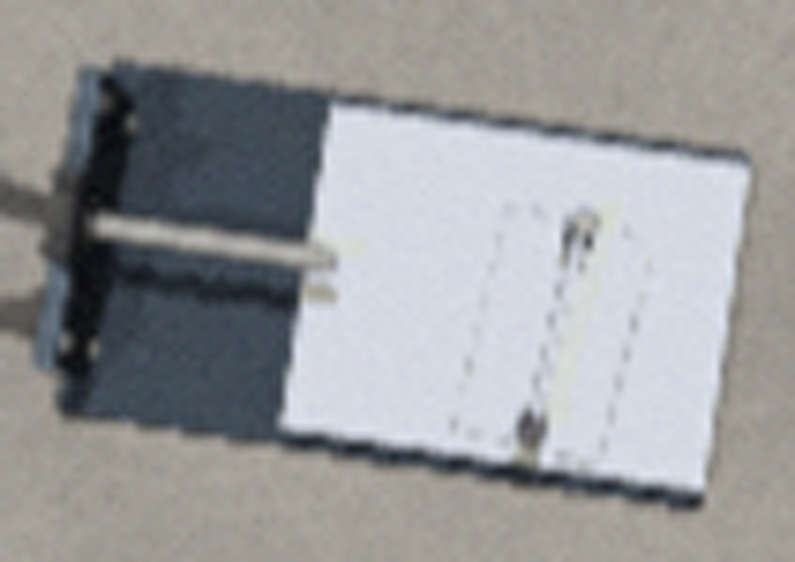

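View pics/c2.png

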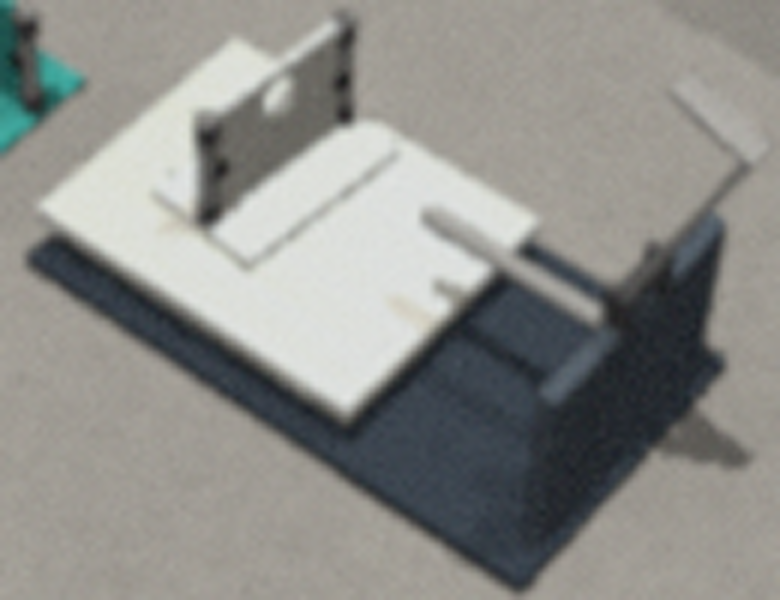

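```bash
python3 - <<'E'
from h import *
c=cal("top")
f=lambda u,v,h:onz(c,200+(u+.5)/7.5-.5,168+(v+.5)/7.5-.5,h)
L=[f(*q,.045) for q in[(330,100),(750,158),(705,490),(283,430)]]
print(np.round(L,4)); 
m=(L[0]+L[3])/2; n=(L[1]+L[2])/2; print("len",np.linalg.norm(m-n),np.linalg.norm(L[0]-L[3]),"mid end",m,"yaw of y axis", np.degrees(np.arctan2(*(m-n)[:2][::-1])), "x axis",np.degrees(np.arctan2(*(L[0]-L[3])[:2][::-1])))
print("peg",f(335,258,.113),f(95,225,.113))
F=[f(*q,.051) for q in[(508,207),(600,458),(455,430)]];print(np.round(F,4),np.linalg.norm(F[0]-F[2]),"xdir",np.degrees(np.arctan2(*(F[0]-F[2])[:2][::-1])),"centre",(F[0]+F[1])/2)
T=[f(*q,.131) for q in[(580,218),(530,422)]];print("cols",T,np.linalg.norm(T[0]-T[1]),sum(T)/2)
# keeper in scene: bend (750,160), in c2
s=cal("scene");g=lambda u,v:(205+(u+.5)/6-.5,170+(v+.5)/6-.5)
d=np.load("scene0.npz")["d"]
for q in[(748,160),(680,90),(715,125),(280,97),(272,75),(435,215)]:
    x,y=g(*q);print(q,pt(s,x,y,d[int(round(y)),int(round(x))]))
E
```

```text
[[ 0.6157  0.0629  0.045 ]
 [ 0.5812 -0.154   0.045 ]
 [ 0.4107 -0.1266  0.045 ]
 [ 0.4451  0.0895  0.045 ]]
len 0.21919453213685344 0.17264175427346126 mid end [0.53038612 0.07618722 0.045     ] yaw of y axis 80.96970995137686 x axis -8.855641457270274
peg [0.52832833 0.05780516 0.113     ] [0.54683606 0.17655714 0.113     ]
[[ 0.5576 -0.0284  0.051 ]
 [ 0.428  -0.0729  0.051 ]
 [ 0.4436  0.0009  0.051 ]] 0.11770676641962023 xdir -14.393706134186502 centre [ 0.49282009 -0.05062235  0.051     ]
cols [array([ 0.54429793, -0.06253303,  0.131     ]), array([ 0.44584012, -0.03632742,  0.131     ])] 0.10188559435464146 [ 0.49506903 -0.04943022  0.131     ]
(748, 160) [0.56361612 0.23201862 0.28826389]
(680, 90) [0.55397297 0.19273025 0.30385862]
(715, 125) [0.55654779 0.21219314 0.29378253]
(280, 97) [ 0.48135051 -0.05436246  0.10045277]
(272, 75) [ 0.49497433 -0.05145755  0.13171277]
(435, 215) [0.53145907 0.0660001  0.12240734]
```

Emit:
{"name": "apply_moves", "arguments": {"targets": [[[0.54,-0.82,0,0,1],[0.54,-0.82,0,0,1],[0.54,-0.82,0,0,1],[0.54,-0.82,0,0,1],[0.54,-0.82,0,0,1],[0.54,-0.82,0,0,1],[0.54,-0.82,0,0,1],[0.54,-0.82,0,0,1]]]}}

```text
clock: 0.77
eef_pos: [0.2962, 0.2204, 0.2481]
tool_rot: [0.124, 0.992, -0.0, -0.0]
ft_force: [1.1, -0.5, -0.4]
grip_width: 0.0855
grasp_force: 0.0
```

Emit:
{"name": "apply_moves", "arguments": {"targets": [[[0.54,-0.82,0,0,1],[0.54,-0.82,0,0,1],[0.54,-0.82,0,0,1],[0.54,-0.82,0,0,1],[0.54,-0.82,0,0,1],[0.54,-0.82,0,0,1],[0.54,-0.82,0,0,1],[0,0,0,0,1]]]}}

```text
clock: 1.43
eef_pos: [0.4501, -0.0125, 0.2477]
tool_rot: [0.128, 0.992, -0.001, 0.001]
ft_force: [1.2, 0.2, 0.2]
grip_width: 0.0853
grasp_force: 0.0
```

Emit:
{"name": "apply_moves", "arguments": {"targets": [[[0.45,-0.76,0,0,1],[0,0,0,0,1],[0,0,0,0,1]]]}}

```text
clock: 1.68
eef_pos: [0.465, -0.0386, 0.2476]
tool_rot: [0.125, 0.992, 0.0, -0.001]
ft_force: [-0.1, 1.0, -0.5]
grip_width: 0.0853
grasp_force: 0.0
```

```bash
cat >> h.py <<'E'
def wcal(o):
    c=dict(cal("wrist"));H=np.array(c["hand_eye"]);R=Ro.from_quat(o["tool_rot"]).as_matrix()
    c["rotation"]=R@H[:3,:3];c["eye"]=np.array(o["eef_pos"])+R@H[:3,3];return c
E
python3 - <<'E'
from h import *
o=get_obs();p,d=imaging.camera("wrist");c=wcal(o)
np.savez("w1.npz",p=p,d=d,e=o["eef_pos"],q=o["tool_rot"])
cv2.imwrite("pics/w1.png",cv2.resize(p,(800,600),interpolation=cv2.INTER_CUBIC));print(o["eef_pos"])
for P in[(.544,-.0625,.131),(.446,-.036,.131),(.494,-.05,.132),(.468,-.043,.132),(.527,.056,.113)]:print(P,np.array(proj(c,P))*800/512)
E
```

```text
[ 0.4650447  -0.03856055  0.24758089]
(0.544, -0.0625, 0.131) [395.24348847 446.15202158]
(0.446, -0.036, 0.131) [397.09616307 264.95727506]
(0.494, -0.05, 0.132) [394.18425631 360.30988996]
(0.468, -0.043, 0.132) [394.57426664 310.56548469]
(0.527, 0.056, 0.113) [594.22712458 355.19974718]
```

View pics/w1.png

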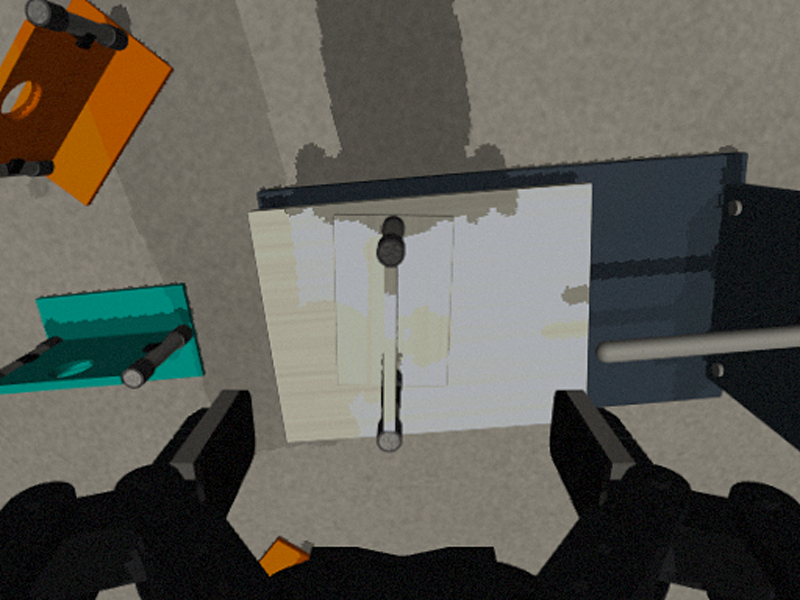

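```bash
python3 - <<'E'
from h import *
z=np.load("w1.npz");c=wcal(dict(eef_pos=z["e"],tool_rot=z["q"]))
f=lambda u,v,h:onz(c,u*.64,v*.64,h)
A=f(391,250,.131);B=f(389,440,.131);print(A,B,np.linalg.norm(A-B),(A+B)/2,np.degrees(np.arctan2(*(B-A)[:2][::-1])))
print("peg tip",f(598,352,.113),f(797,338,.113))
print("ledge",f(592,184,.045),f(250,211,.045),f(289,441,.045))
e=z["e"];R=Ro.from_quat(z["q"]).as_matrix();print("tool y",np.degrees(np.arctan2(R[1,1],R[0,1])))
E
```

```text
[ 0.43810225 -0.03698867  0.131     ] [ 0.5394086  -0.06481366  0.131     ] 0.10505811652221372 [ 0.48875542 -0.05090116  0.131     ] -15.358235150564216
peg tip [0.52561731 0.05831872 0.113     ] [0.54627899 0.17015013 0.113     ]
ledge [0.44515507 0.09104069 0.045     ] [ 0.40761148 -0.12424749  0.045     ] [ 0.57461099 -0.15266616  0.045     ]
tool y 75.5966635839136
```

Emit:
{"name": "apply_moves", "arguments": {"targets": [[[0,-0.14,-0.8,0,1],[0,0,-0.8,0,1],[0,0,-0.8,0,1],[0,0,-0.4,0,1],[0,0,-0.25,0,1],[0,0,0,0,1],[0,0,0,0,1]]]}}

```text
clock: 2.32
eef_pos: [0.4642, -0.0422, 0.1261]
tool_rot: [0.123, 0.992, 0.0, -0.001]
ft_force: [-0.7, 0.7, 0.3]
grip_width: 0.0855
grasp_force: 0.0
```

Emit:
{"name": "apply_moves", "arguments": {"targets": [[[0,0,0,0,-1],[0,0,0,0,-1],[0,0,0,0,-1],[0,0,0,0,-1],[0,0,0,0,-1],[0,0,0,0,-1],[0,0,0,0,-1],[0,0,0,0,-1]]]}}

```text
clock: 2.98
eef_pos: [0.4649, -0.0436, 0.1262]
tool_rot: [0.124, 0.992, -0.0, -0.0]
ft_force: [0.0, -0.5, 0.3]
grip_width: 0.0046
grasp_force: 63.5
```

Emit:
{"name": "apply_moves", "arguments": {"targets": [[[0.14,0.35,0,0.8,-1],[0.14,0.35,0,0.8,-1],[0.14,0.35,0,0.8,-1],[0.14,0.35,0,0.8,-1],[0.14,0.35,0,0.8,-1],[0.11,0.28,0,1,-1],[0,0,0,0,-1],[0,0,0,0,-1]]]}}

```text
clock: 3.65
eef_pos: [0.4978, 0.0388, 0.1262]
tool_rot: [0.08, 0.997, 0.001, 0.0]
ft_force: [-0.2, 2.0, 0.0]
grip_width: 0.0049
grasp_force: 63.6
```

```bash
python3 - <<'E'
from h import *
o=get_obs();p,d=imaging.camera("wrist");c=wcal(o)
np.savez("w2.npz",p=p,d=d,e=o["eef_pos"],q=o["tool_rot"])
cv2.imwrite("pics/w2.png",cv2.resize(p,(800,600),interpolation=cv2.INTER_CUBIC));print(o["eef_pos"])
E
```

```text
[0.49780178 0.03883746 0.12616061]
```

View pics/w2.png

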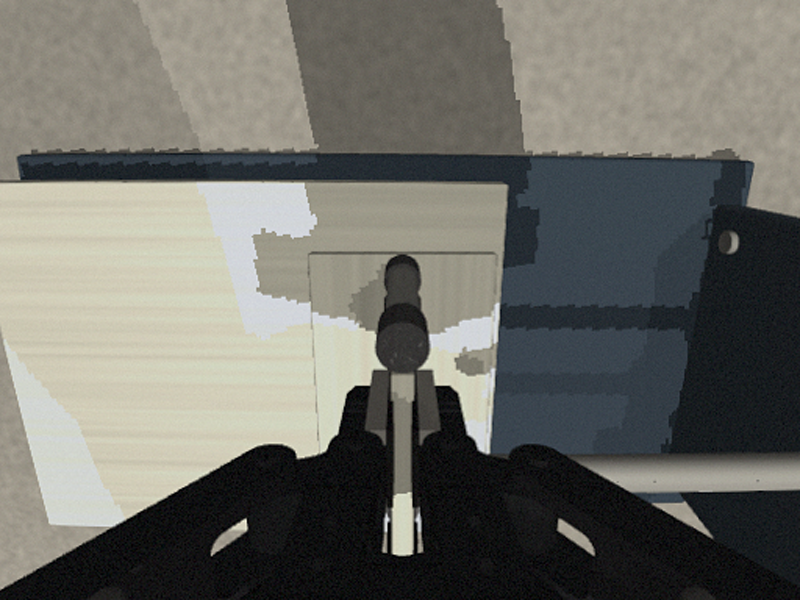

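```bash
python3 - <<'E'
from h import *
z=np.load("w2.npz");c=wcal(dict(eef_pos=z["e"],tool_rot=z["q"]));R=Ro.from_quat(z["q"]).as_matrix();t=R[:,1]
f=lambda u,v,h:onz(c,u*.64,v*.64,h)
ang=lambda d:np.degrees(np.arctan2(d[1],d[0]))
for hc in(.131,):
  A=f(403,346,hc);P=f(600,473,.113);Q=f(795,473,.113)
L=[f(20,181,.045),f(507,184,.045)]
print("col",A,"tool y",ang(t),"peg",P,ang(Q-P),"ledge side",ang(L[1]-L[0]))
y=L[1]-L[0];y=y/np.linalg.norm(y);x=np.array([y[1],-y[0],0])
print("peg x offset from col", (P-A)@x*1e3,(Q-A)@x*1e3,"ledge end corner y rel to plate",(L[1]-A)@y*1e3,"corner to peg x",(P-L[1])@x*1e3,"side of panel",f(712,208,.14)@x*1e3-A@x*1e3)
# eye/plate positions in the 'scene' camera too
p,d=imaging.camera("scene");np.savez("s2.npz",p=p,d=d)
s=cal("scene");g=x*.052
for n,P0 in(("eye",A+g+[0,0,.112-.131]),("peg tip",L[1]+85e-3*x-.02*y+[0,0,.068])):print(n,P0,proj(s,P0))
u,v=proj(s,A+g);u=int(u);v=int(v);cv2.imwrite("pics/s2.png",cv2.resize(p[v-45:v+45,u-50:u+70],None,fx=6,fy=6,interpolation=cv2.INTER_CUBIC));print(u,v)
E
```

```text
col [0.47164167 0.04346613 0.131     ] tool y 80.83366033238437 peg [0.53311418 0.098245   0.113     ] 79.47601000845415 ledge side 80.15376559860701
peg x offset from col 51.19959281591753 51.98554565479945 ledge end corner y rel to plate 41.359588494821104 corner to peg x 85.59112232974549 side of panel -37.36770743641512
eye [0.52287572 0.03457389 0.112     ] (np.float64(269.3262505847076), np.float64(201.99050983936326))
peg tip [0.52515728 0.05585682 0.113     ] (np.float64(275.01206235957824), np.float64(204.8257638266057))
269 197
```

View pics/s2.png

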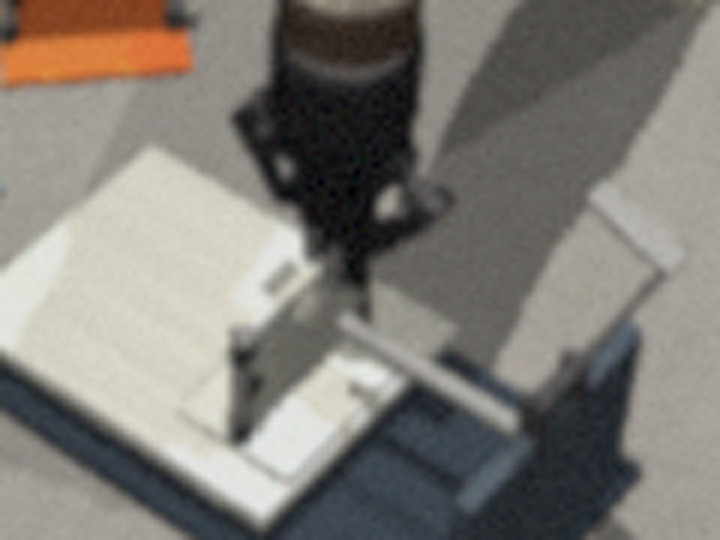

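Emit:
{"name": "apply_moves", "arguments": {"targets": [[[0.037,0.21,0,0,-1],[0.037,0.21,0,0,-1],[0.037,0.21,0,0,-1],[0.037,0.21,0,0,-1],[0.037,0.21,0,0,-1],[0.037,0.21,0,0,-1],[0,0,0,0,-1]]]}}

```text
clock: 4.33
eef_pos: [0.5068, 0.0902, 0.1261]
tool_rot: [0.08, 0.997, 0.001, 0.0]
ft_force: [-0.3, -0.7, -0.7]
grip_width: 0.0045
grasp_force: 63.3
```

Emit:
{"name": "apply_moves", "arguments": {"targets": [[[0.037,0.21,0,0,-1],[0.037,0.21,0,0,-1],[0.037,0.21,0,0,-1],[0.037,0.21,0,0,-1],[0.018,0.1,0,0,-1],[0,0,0,0,-1],[0,0,0,0,-1]]]}}

```text
clock: 4.92
eef_pos: [0.5128, 0.1262, 0.126]
tool_rot: [0.08, 0.997, -0.0, -0.0]
ft_force: [-0.0, 0.9, -1.3]
grip_width: 0.0047
grasp_force: 63.0
```

```bash
python3 - <<'E'
from h import *
o=get_obs();p,d=imaging.camera("wrist")
np.savez("w3.npz",p=p,d=d,e=o["eef_pos"],q=o["tool_rot"])
cv2.imwrite("pics/w3.png",cv2.resize(p,(800,600),interpolation=cv2.INTER_CUBIC));print(o["eef_pos"],o["tool_rot"])
E
```

```text
[0.51278384 0.12619208 0.12597056] [ 8.02463334e-02  9.96774989e-01 -1.01430925e-04 -3.69781390e-04]
```

View pics/w3.png

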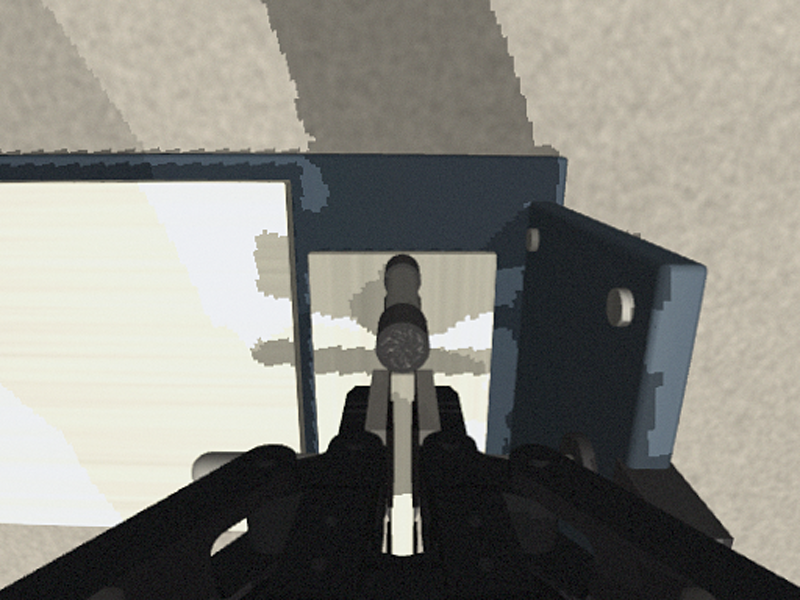

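Emit:
{"name": "apply_moves", "arguments": {"targets": [[[0,0,-0.07,0,-1],[0,0,-0.07,0,-1],[0,0,0,0,-1],[0,0,0,0,-0.85],[0,0,0,0,-0.7],[0,0,0,0,-0.6],[0,0,0,0,-0.6],[0,0,0,0,-0.6]]]}}

```text
clock: 5.63
eef_pos: [0.5133, 0.1258, 0.121]
tool_rot: [0.081, 0.997, 0.0, 0.0]
ft_force: [0.5, -0.3, 0.2]
grip_width: 0.0172
grasp_force: 0.0
```

Emit:
{"name": "apply_moves", "arguments": {"targets": [[[0,0,0,0,-0.6],[0,0,0,0,-0.6],[0,0,0.3,0,-0.6],[0,0,0.5,0,-0.6],[0,0,0.5,0,-0.6],[-0.3,0,0.8,0,-0.6],[-0.3,0,0.8,0,-0.6],[-0.3,0,0.8,0,-1]]]}}

```text
clock: 6.3
eef_pos: [0.4763, 0.1257, 0.2698]
tool_rot: [0.081, 0.997, -0.0, -0.0]
ft_force: [0.6, -0.2, -0.6]
grip_width: 0.0062
grasp_force: 0.0
```

```bash
python3 - <<'E'
from h import *
o=get_obs();p,d=imaging.camera("wrist")
np.savez("w4.npz",p=p,d=d,e=o["eef_pos"],q=o["tool_rot"])
cv2.imwrite("pics/w4.png",cv2.resize(p,(800,600),interpolation=cv2.INTER_CUBIC));print(o["eef_pos"],o["tool_rot"])
E
```

```text
[0.47629962 0.1256993  0.26979197] [ 8.07472881e-02  9.96734526e-01 -1.18041053e-04 -3.81948549e-04]
```

View pics/w4.png

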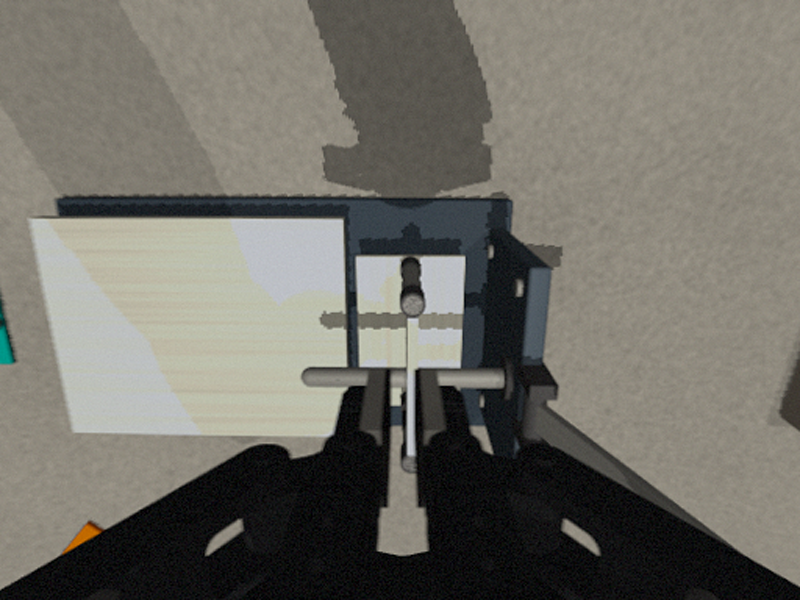

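Emit:
{"name": "apply_moves", "arguments": {"targets": [[[0,0,0.85,0,-1],[0,0,0.85,0,-1],[0,0,0.85,0,-1],[0.45,0.82,0,0,-1],[0.45,0.82,0,0,-1],[0.45,0.82,0,0,-1],[0.45,0.82,0,0,-1],[0.45,0.82,0,0,-1]]]}}

```text
clock: 7.02
eef_pos: [0.5677, 0.2913, 0.3708]
tool_rot: [0.081, 0.997, 0.0, 0.0]
ft_force: [1.2, 0.4, 2.1]
grip_width: -0.0002
grasp_force: 0.0
```

Emit:
{"name": "apply_moves", "arguments": {"targets": [[[0,0,0,0,-1],[0,0,0,0,-1]]]}}

```text
clock: 7.18
eef_pos: [0.5678, 0.2919, 0.3666]
tool_rot: [0.079, 0.997, -0.001, -0.002]
ft_force: [-0.7, -0.6, 0.4]
grip_width: -0.0003
grasp_force: 0.0
```

```bash
cat > st.py <<'E'
from h import *
def st(P):
    d=np.array(P)[:2]-[.5295,.077];return np.round([(d@[.986,-.169])*1e3,(d@[.169,.986])*1e3,P[2]*1e3],1)
E
python3 - <<'E'
from st import *
p,d=imaging.camera("scene");s=cal("scene");print(st(get_obs()["eef_pos"]))
cv2.imwrite("pics/s5.png",cv2.resize(p[120:270,230:390],(640,600),interpolation=cv2.INTER_CUBIC))
E
```

```text
[  1.1 216.9 368.5]
```

View pics/s5.png

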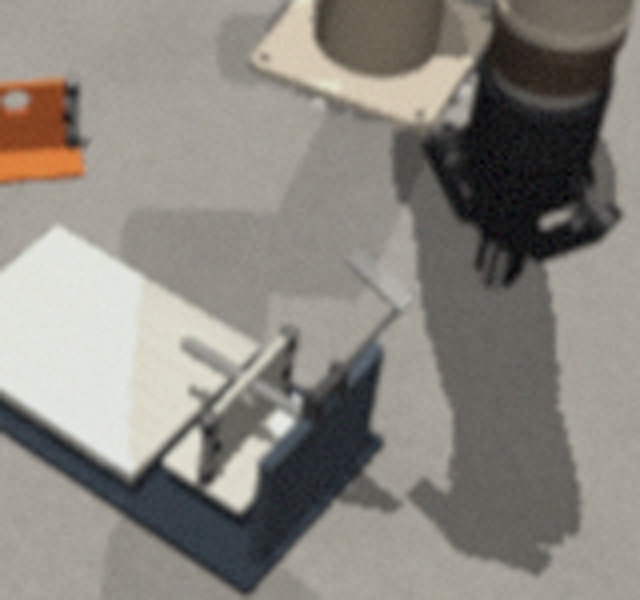

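Emit:
{"name": "apply_moves", "arguments": {"targets": [[[0,0,-0.75,0,-1],[0,0,-0.75,0,-1],[0,0,-0.75,0,-1],[-0.07,-0.4,0,0,-1],[-0.07,-0.4,0,0,-1],[-0.07,-0.4,0,0,-1],[-0.07,-0.4,0,0,-1],[0,0,0,0,-1]]]}}

```text
clock: 7.9
eef_pos: [0.5549, 0.2219, 0.2831]
tool_rot: [0.083, 0.997, 0.0, 0.001]
ft_force: [-0.0, 0.1, -0.8]
grip_width: 0.0005
grasp_force: 0.0
```

Emit:
{"name": "apply_moves", "arguments": {"targets": [[[-0.05,-0.3,0,0,-1],[-0.05,-0.3,0,0,-1],[0,0,0,0,-1]]]}}

```text
clock: 8.15
eef_pos: [0.5514, 0.1995, 0.2817]
tool_rot: [0.082, 0.997, -0.0, 0.0]
ft_force: [0.4, 0.2, -0.7]
grip_width: 0.0001
grasp_force: 0.0
```

```bash
cat > kp.py <<'E'
from st import *
# keeper points: depth pixels within |x|<10mm of station plane, z>170mm
o=get_obs();print(o["clock"],st(o["eef_pos"]),o["ft_force"])
for n in("scene","top"):
    p,d=imaging.camera(n);c=cal(n);R=[]
    for v in range(150,260):
        for u in range(230,360) if n=="scene" else range(185,280):
            if d[v,u]>0:
                q=st(pt(c,u,v,d[v,u]))
                if abs(q[0])<9 and -50<q[1]<180 and q[2]>(90 if n=="scene" else 118):R.append(q)
    R=np.array(R);R=R[np.argsort(R[:,1])];print(n,len(R));print(R[::max(1,len(R)//14)].tolist())
E
python3 kp.py
```

```text
8.15 [  0.8 124.4 281.7] [ 0.37790232  0.21402156 -0.67354867]
scene 719
[[0.5, -21.0, 118.4], [3.0, 23.6, 116.1], [5.6, 55.9, 114.7], [6.1, 71.2, 295.4], [2.7, 81.8, 299.7], [-4.5, 90.5, 323.0], [7.2, 106.1, 259.9], [-3.0, 108.8, 206.4], [3.5, 112.2, 156.7], [6.7, 119.1, 335.2], [7.2, 136.7, 277.6], [7.8, 152.6, 441.4], [-1.6, 159.9, 394.9], [8.3, 163.8, 373.0], [8.7, 177.5, 345.8]]
top 252
[[5.0, -18.2, 120.2], [0.7, 33.1, 123.4], [-1.4, 62.1, 299.4], [-5.2, 68.8, 294.1], [-3.7, 71.7, 674.6], [-6.3, 73.0, 709.1], [-4.2, 75.0, 691.0], [4.7, 76.8, 689.9], [7.9, 78.7, 649.7], [-2.4, 83.4, 509.2], [-6.6, 87.6, 379.5], [-7.4, 89.7, 384.2], [6.0, 91.1, 474.3], [1.0, 104.5, 122.6]]
```

Emit:
{"name": "apply_moves", "arguments": {"targets": [[[-0.045,-0.26,-0.05,0,-1],[-0.045,-0.26,-0.05,0,-1],[-0.044,-0.255,-0.085,0,-1],[-0.044,-0.255,-0.085,0,-1],[-0.04,-0.235,-0.135,0,-1],[-0.04,-0.235,-0.135,0,-1],[-0.035,-0.2,-0.185,0,-1],[-0.035,-0.2,-0.185,0,-1]]]}}

```text
clock: 8.92
eef_pos: [0.5384, 0.1246, 0.2436]
tool_rot: [0.081, 0.997, -0.0, -0.0]
ft_force: [0.4, 0.6, 1.1]
grip_width: 0.0001
grasp_force: 0.3
```

```bash
python3 kp.py
```

```text
8.9167 [  0.8  48.4 243.6] [0.43428229 0.62468936 1.0911178 ]
scene 734
[[2.1, -24.9, 224.4], [-4.4, -3.4, 325.0], [7.8, 10.0, 260.4], [-2.8, 20.8, 246.7], [-4.9, 36.6, 118.6], [6.5, 47.9, 128.4], [5.7, 57.3, 261.8], [-4.5, 63.5, 115.9], [-0.5, 73.2, 122.4], [4.0, 80.9, 113.6], [-6.5, 84.2, 390.5], [-6.8, 87.2, 337.9], [1.5, 95.1, 319.1], [8.0, 106.4, 316.5], [-4.9, 114.7, 146.0]]
top 425
[[4.8, -24.1, 225.0], [-1.6, -8.3, 232.3], [-2.3, -1.4, 659.9], [8.3, 2.4, 661.8], [1.0, 7.6, 329.0], [6.5, 11.6, 363.5], [8.8, 16.7, 676.2], [-2.9, 24.6, 670.4], [-8.6, 32.9, 669.2], [1.1, 40.9, 672.8], [7.1, 49.2, 669.9], [-7.9, 58.0, 670.3], [-7.3, 66.9, 672.6], [-7.6, 75.2, 665.4], [-0.8, 83.8, 673.7]]
```

Emit:
{"name": "apply_moves", "arguments": {"targets": [[[-0.027,-0.16,-0.22,0,-1],[-0.027,-0.16,-0.22,0,-1],[-0.019,-0.11,-0.25,0,-1],[-0.019,-0.11,-0.25,0,-1],[-0.01,-0.055,-0.267,0,-1],[-0.01,-0.055,-0.267,0,-1],[0,0,-0.2,0,-1],[0,0,0,0,-1]]]}}

```text
clock: 9.68
eef_pos: [0.5334, 0.0994, 0.1754]
tool_rot: [0.081, 0.997, -0.0, -0.001]
ft_force: [0.2, -0.8, -0.1]
grip_width: -0.0001
grasp_force: 0.0
```

Emit:
{"name": "apply_moves", "arguments": {"targets": [[[0,0,-0.1,0,-1],[0,0,-0.05,0,-1],[0,0,0,0,-1]]]}}

```text
clock: 9.93
eef_pos: [0.5343, 0.0998, 0.1744]
tool_rot: [0.081, 0.997, 0.0, 0.001]
ft_force: [-5.6, -2.5, 13.6]
grip_width: -0.0003
grasp_force: 7.1
```

```bash
python3 kp.py
```

```text
9.9333 [  0.9  23.3 174.4] [-5.59314693 -2.51089473 13.56954505]
scene 744
[[-5.3, -35.6, 253.3], [-5.6, -27.4, 154.8], [-0.3, -13.8, 118.3], [5.8, 1.1, 206.6], [5.9, 19.8, 202.3], [2.9, 35.0, 115.1], [-1.6, 43.2, 159.3], [-1.0, 52.3, 335.3], [-2.4, 56.6, 348.1], [8.4, 58.5, 231.7], [-1.6, 61.5, 159.2], [1.3, 69.1, 249.8], [-1.7, 80.1, 154.7], [-2.0, 100.7, 161.0], [7.6, 115.6, 121.0]]
top 355
[[1.1, -36.2, 251.0], [2.6, -26.1, 256.0], [1.4, -22.2, 614.5], [0.8, -16.6, 259.9], [3.6, -12.7, 258.9], [1.5, -5.1, 612.4], [5.9, 3.6, 605.4], [-7.2, 11.6, 602.5], [-1.5, 19.4, 606.2], [5.0, 28.3, 602.8], [8.6, 36.2, 603.5], [-0.2, 44.3, 605.1], [4.2, 53.4, 598.9], [2.2, 62.1, 604.4], [2.9, 71.8, 606.3]]
```

Emit:
{"name": "apply_moves", "arguments": {"targets": [[[0,0,0.4,0,-1],[0,0,0.8,0,-1],[0,0,0.9,0,-1],[-0.7,0,0.5,0,-1],[-0.9,0,0,0,-1],[-0.9,0,0,0,-1],[-0.9,0,0,0,-1],[0,0,0,0,-1]]]}}

```text
clock: 10.7
eef_pos: [0.3914, 0.0992, 0.2751]
tool_rot: [0.08, 0.997, -0.001, -0.003]
ft_force: [-0.6, 0.5, -0.3]
grip_width: -0.0002
grasp_force: 0.0
```

```bash
python3 kp.py; python3 - <<'E'
from st import *
d=imaging.camera("scene")[1];c=cal("scene");R=[]
for v in range(150,260):
    for u in range(230,360):
        if d[v,u]>0:
            q=st(pt(c,u,v,d[v,u]))
            if 12<abs(q[0])<43 and 0<q[1]<95 and q[2]>70:R.append(q)
R=np.array(R);print("plate y",np.percentile(R[:,1],[5,50,95]),"top z",np.percentile(R[:,2],98)); A=np.c_[R[:,2],R[:,0],np.ones(len(R))];print("tilt,yaw",np.linalg.lstsq(A,R[:,1],rcond=None)[0])
E
```

```text
10.7 [-139.9   -1.5  275.1] [-0.55277039  0.53343309 -0.25531611]
scene 435
[[3.0, -35.9, 147.1], [1.9, -29.0, 146.5], [3.3, -14.7, 116.1], [-2.1, -1.9, 157.9], [3.5, 8.7, 114.7], [-4.1, 19.5, 153.3], [5.7, 32.9, 120.9], [3.9, 43.8, 155.5], [-1.2, 50.7, 160.5], [-2.7, 61.1, 115.7], [-2.2, 72.2, 157.5], [8.0, 83.2, 156.9], [7.9, 97.2, 158.4], [6.0, 113.3, 131.9], [-4.0, 115.7, 143.0]]
top 177
[[3.8, -31.6, 163.5], [3.2, -24.1, 156.4], [1.1, -14.0, 163.2], [3.5, -2.2, 155.1], [1.8, 8.4, 156.5], [0.3, 19.2, 154.6], [5.4, 30.4, 160.2], [0.3, 40.6, 159.4], [6.5, 49.1, 157.1], [4.6, 59.3, 161.0], [3.5, 71.1, 153.2], [5.2, 82.0, 155.8], [3.4, 92.3, 158.8], [-1.6, 102.9, 155.9], [0.6, 110.0, 159.8]]
plate y [42.4 46.2 48.1] top z 129.77200000000002
tilt,yaw [-4.13677412e-02  8.46115021e-03  4.99354092e+01]
```

Keeper level at z≈157 mm along its whole arm, carrier hanging upright at y≈46 mm; robot clear.

```bash
python3 -c "
from workcell import order;print(order.job_done())"
```

```text
the job is handed in; nothing more can be done
None
```

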